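# Run the paint-pot shaker at speed three

### The arm

A 6-joint arm with a two-finger parallel gripper is mounted at the origin on the work surface. World frame = base frame: x ahead of the robot, y to its left, z up, the work surface at z = 0. Lengths are in mm, angles in rad, forces in N, time in s.
With the tool pointing down it reaches from about 275 to 1000 mm from the base axis. Payload 8.4 kg.
Tool frame: the origin (TCP) lies between the finger pads; the fingertips stand r.nose_length ahead of it and the grasp point (between the pads) lies 8 mm behind it (r.nose_length is the distance from the TCP to the fingertips, in mm); y points along the fingers, x is the direction in which the jaws open and shut, and the axes are right-handed (so a half turn about y gives the same grasp; the last joint's range is limited). The gripper opens to 85 mm and grips with 20 to 120 N. Pads are 22 mm wide; open, the fingers measure 114 mm over their backs; the gripper's body (76 mm by 85 mm) begins 54 mm behind the grasp point. The pads swing forward as they close: fully open they stand 13 mm farther back than shut.
Start: joints at [-1.245, 0.353, 1.633, -0, 1.155, -0.002], TCP at [201.224, -591.724, 242.281] pointing down, gripper open.
Joint ranges: [-2.63, 2.63], [-0.92, 2.1], [0.06, 2.66], [-1.3, 4.44], [0, 2.69], [-3.02, 3.02]. Speed limits (rad/s): [2.22, 2.22, 2.79, 3.14, 3.14, 3.14].

### API

Orientations are given as [roll, pitch, yaw] about the fixed x, y, z axes, in that order (R = Rz(yaw) Ry(pitch) Rx(roll)).
In Python, from rig import r, cams, order gives the robot as it stands. The module is installed in compiled form; this text tells all that it offers.
- The arm moves only by the shell command python3 -m crank 'ROWS' [FORCE]. ROWS is JSON, a list of rows, each a list of 7 numbers: the turn, a rotation vector about the tool's x, y, z in degrees, then the shift along the tool's x, y, z in cm, then the opening, from -1 (shut) to 1 (fully open). A call has exactly 10 rows; each row shifts and turns the pose as measured when the row begins, along the tool's axes as they then stand; what a row does not reach is not made up. A row lasts 1/12 s, in which the tool goes at most 41.7 mm and 7.16 degrees, less where a joint would pass 70% of its speed; a pose out of reach is approached as far as the arm can. A call with a gripper value outside its range is refused whole. The fingers move at their own pace and stop on an object; FORCE is the grip in N (left out, the last holds). Time passes only in rows, so rows that do not move let the fingers close, or fill a call up. It gives the time, the measured TCP pose, the force and the opening at its end, in the units of the state.
- r.sense(): the state, without advancing time (a new reading comes with each control period).
- cams.grab_frame(name): name is "scene" or "top" or "wrist"; returns the picture (480x640x3 uint8, blue, green, red); there is no depth.
- cams.camera_info(name): a dict with "intrinsics" (3x3 intrinsics, pixels), "k1" (the pictures are not rectified: a ray, as slopes to the right and down, at radius r is drawn at 1 + k1 r^2 times it, then the intrinsics apply), "view" (4x4, takes a point from world to camera coordinates); the wrist camera has in their place "hand_eye" (4x4, takes a point from camera to tool coordinates, whose origin is the TCP and whose axes are the tool frame's). Camera axes: x right, y up, looking along -z (the intrinsics and any distortion apply to the point x, -y, -z); pixel columns grow to the right and rows downward; lengths in mm; the calibration is good to about 2 mm. A picture is of the moment at which its call begins: read the wrist's pose just before it. camera_info takes no time and is no camera call.
- order.sign_off(): hands the job in, once; it reports no verdict.
The state is a dict: "clock": time; "qpos": joint angles; "qvel": joint speeds; "joint_efforts": joint torques, N m; "eef_pos": TCP position; "tcp_rot": TCP orientation; "contact_force": force on the tool from outside, world axes, zero at the start; "wrist_torque": the same for the moment, N m; "opening": opening from 0.0 (shut) to 1.0 (fully open).
Only numpy, scipy, OpenCV 4.12 (cv2) and the standard library are available. Lean on these libraries where they do the work, as an engineer would, in place of code of your own. Each camera call takes 0.05 s, during which the arm holds its last target.

### The job

Run the paint-pot shaker on the painter's desk: first press both spring-up pot covers down until their catches click and hold them shut on their own. Only then push the red tab of the spring-return speed dial clockwise past its first and second click to the third (three dots) and hold it there: it flies back to off when let go, so finish while still pressing it at three. Leave the paper cup, the paint tube and the brush where they are.

Things in the scene. Friction and masses are not known exactly. Their poses are not given: they have to be found in the camera images.
- shaker: paint-pot shaker fixed to the desk: ivory housing 280 (x) x 250 (y) x 60 mm high with a blue band, its front to -x; origin at the centre of its underside, axes x back, y left, z up. Its rear half carries a cradle with two pots standing in wells at x = 60, y = +-58 mm, each under its own hinged cover. Ahead of them, on the flat top (60 mm above the desk), sits the black speed dial
- cover_left (a joint): hinge of the left cover (the robot's left, shaker's +y), rad: 0 = shut, grows as it opens; starts 0.7 to 1.0. A light spring and a stiff hinge hold it up; pressed below about 0.12 rad it meets a spring catch (about 9 N at the tab), snaps over it and then stays at 0 to 0.02 when let go; if not snapped over, it springs up again. End stop at 0
- cover_right (a joint): hinge of the right cover (the robot's right, shaker's -y), rad: 0 = shut, grows as it opens; starts 0.7 to 1.0. A light spring and a stiff hinge hold it up; pressed below about 0.12 rad it meets a spring catch (about 9 N at the tab), snaps over it and then stays at 0 to 0.02 when let go; if not snapped over, it springs up again. End stop at 0
- cover_left_tab (a point): centre of the upper face of the orange finger tab at the free front edge of the left cover, 112 mm from its hinge line and 9 mm above the cover's plane; the tab is 24 mm long, 36 mm wide (y), 8 mm thick. The cover behind it is an ivory plate 76 mm wide; press here, following the arc about the hinge. Tab face 135 mm above the desk when shut
- cover_right_tab (a point): centre of the upper face of the orange finger tab at the free front edge of the right cover, 112 mm from its hinge line and 9 mm above the cover's plane; the tab is 24 mm long, 36 mm wide (y), 8 mm thick. The cover behind it is an ivory plate 76 mm wide; press here, following the arc about the hinge. Tab face 135 mm above the desk when shut
- cover_left_hinge (a point): middle of the left cover's hinge line, 126 mm above the desk at the back of the shaker; the line runs along the shaker's y. At joint value 0 the cover lies level from here towards the shaker's -x
- cover_right_hinge (a point): middle of the right cover's hinge line, 126 mm above the desk at the back of the shaker; the line runs along the shaker's y. At joint value 0 the cover lies level from here towards the shaker's -x
- dial (a joint): speed dial, rad, turns clockwise seen from above about a vertical axis: 0 = off (its stop, where the return spring holds it), click stops at 0.4 (one dot), 0.8 (two dots) and 1.2 (three dots), end stop at 1.28. The return spring takes 0.17 Nm at 0 to 0.29 Nm at the third click and each click about 0.1 Nm more on passing: 3 to 7 N at the tab. It never stays by itself
- dial_axis (a point): the dial's axis at the shaker's top face, 60 mm above the desk, at x = -60, y = 0 mm of the shaker. Black hub of 30 mm radius, 19 mm high, with a grey cap of 20 mm radius up to 29 mm
- dial_tab (a point): top centre of the red upright finger tab on the dial's arm, 52 mm from the axis; tab 18 mm along the radius, 12 mm across, free from 15 mm (its 14 mm wide black arm) to 41 mm above the shaker's top. At joint 0 it points from the axis to the shaker's -x turned 0.6 rad towards -y, at 1.2 to -x turned 0.6 rad towards +y. Push its -y face sideways, or pinch it
- cup: paper cup, 80 mm wide at the rim, 95 mm high, standing beside the shaker; origin at the centre of its foot; bystander
- tube: paint tube 115 mm long (x), 30 mm wide, 18 mm high, lying beside the shaker; origin under its middle; bystander
- brush: flat paintbrush 190 mm long (x), 12 mm high, lying on the desk along the shaker's right side; origin under its middle; bystander

How it is judged (in metres and radians):
On the way, in this order (a step that is already met when the one before it is completed fails the run):
1. both covers are held shut by their catches, with the robot clear of them (value of joint each of cover_left, cover_right below 0.06 rad and contact force between each of the arm, the fingers and cover_left below 0.3 N and contact force between each of the arm, the fingers and cover_right below 0.3 N), for 0.3 s.
2. the robot's fingers hold the dial at its third click (value of joint dial above 1.1 rad and contact force between the fingers and dial above 1.5 N), for 0.5 s.
At the end, for the whole second after the job is handed in: Both covers shut by their catches (below 0.06 rad) and untouched; the dial at its third click (above 1.1 rad of 1.28) and still, pressed there by the robot's fingers with more than 1.5 N through the last second; cup, tube and brush within 20 mm of where they were (all of step 1 and all of step 2 and velocity of joint dial between -0.2 and 0.2 rad/s and distance of each of cup, tube, brush from where it was at the start of the episode below 0.02 m); the arm keeps its last pose, push and grip.
It fails at once if the speed dial is turned half-way to its first click or more while a cover is open (value of joint dial above 0.2 rad and value of joint any of cover_left, cover_right above 0.12 rad).
It fails at once if cup, tube or brush is moved 20 mm or more (distance of any of cup, tube, brush from where it was at the start of the episode above 0.02 m).
It also fails if it takes over 67 s, if anything falls off the work surface, if the arm or the gripper's body presses on something with over 40 N, if the wrist force passes 120 N, or if a joint passes its speed limit or range.

## Working session

There is one attempt and no reset: what is moved stays moved. The work goes in short steps, Python scripts to look and compute and a shell command to move; the robot and the scene stay as the last step left them, time stands still between calls to the robot, and variables do not carry over. Pictures are saved under pics/ and viewed, and the job is handed in when it is done.

```bash
mkdir -p pics; python3 - <<'E'
from rig import r,cams,order
import cv2
s=r.sense()
for k in s: print(k,s[k])
print(r.nose_length)
for n in ("scene","top","wrist"):
    cv2.imwrite(f"pics/{n}0.png",cams.grab_frame(n)); print(n,cams.camera_info(n))
E
```

```text
clock 0.0
qpos [-1.24539463e+00  3.53664721e-01  1.63412680e+00 -4.56656952e-06
  1.15521279e+00 -2.39590357e-03]
qvel [-4.57481202e-05 -3.13412310e-05 -1.99033323e-03 -8.16514817e-04
 -1.12668752e-03 -4.09982973e-04]
joint_efforts [-2.03279618e-03 -6.05254698e+01 -3.42070091e+01 -3.29984587e-04
  9.34099022e-03 -1.99955116e-05]
eef_pos [ 201.07767976 -591.28320393  241.55446621]
tcp_rot [-1.57079712e+00  1.41165981e-03 -1.24299688e+00]
contact_force [-0.02827148 -0.35675866 -0.05149097]
wrist_torque [-0.03022415 -0.04815618  0.03255197]
opening 0.9988732089821152
11.0
scene {'intrinsics': array([[545.53320545,   0.        , 319.12343621],
       [  0.        , 545.53320545, 240.29403734],
       [  0.        ,   0.        ,   1.        ]]), 'k1': -0.14387727546749823, 'view': array([[-8.07478883e-01,  5.89608871e-01,  1.84182968e-02,
         4.60222114e+02],
       [-3.91009747e-01, -5.58350519e-01,  7.31680309e-01,
         1.59174857e+02],
       [ 4.41689067e-01,  5.83614665e-01,  6.81399069e-01,
        -1.36245753e+03],
       [ 0.00000000e+00,  0.00000000e+00,  0.00000000e+00
[... 438 characters left out ...]
1210571e-02,  9.96890657e-01,
        -1.04828733e+03],
       [ 0.00000000e+00,  0.00000000e+00,  0.00000000e+00,
         1.00000000e+00]])}
wrist {'intrinsics': array([[337.21769165,   0.        , 318.59247239],
       [  0.        , 337.21769165, 243.88730945],
       [  0.        ,   0.        ,   1.        ]]), 'k1': 0.018471689208979354, 'hand_eye': array([[ 9.99999670e-01, -5.92546741e-04,  5.56299428e-04,
         3.31891367e-01],
       [ 7.14620140e-04,  3.14972241e-01, -9.49100615e-01,
        -1.31950141e+02],
       [ 3.87167598e-04,  9.49100699e-01,  3.14972561e-01,
         8.13871010e+01],
       [ 0.00000000e+00,  0.00000000e+00,  0.00000000e+00,
         1.00000000e+00]])}
```

View pics/scene0.png

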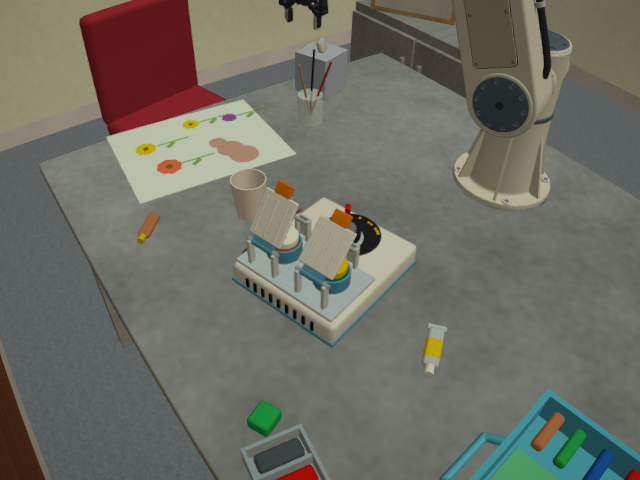

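View pics/top0.png

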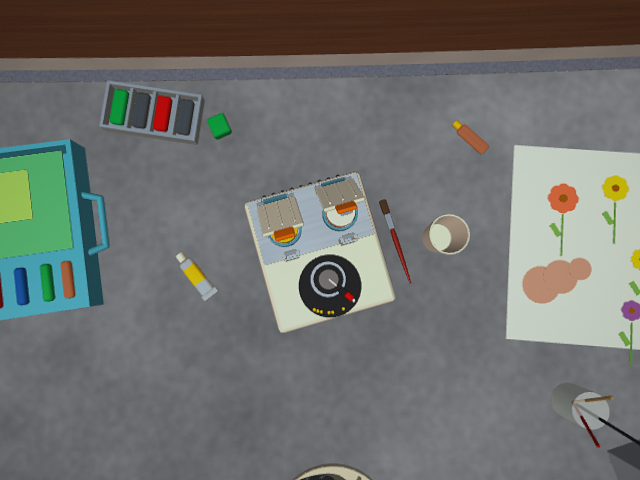

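View pics/wrist0.png

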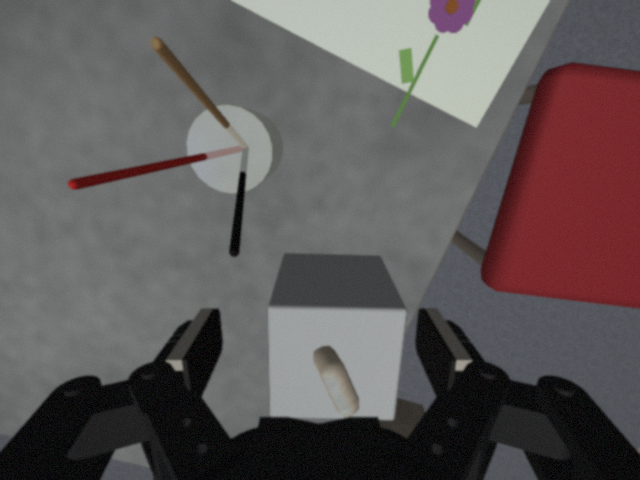

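The top view shows the shaker with its top face spanning about (246,204)-(395,299), the red tab at (350,297), the orange tabs at (285,233) and (346,209), and the cup, brush and tube clear of it. Next I'll measure positions.

```bash
cat > h.py <<'E'
import numpy as np, cv2
from rig import r,cams,order
from scipy.spatial.transform import Rotation as Ro
def ray(cam,uv,pose=None):
    ci=cams.camera_info(cam); K=ci["intrinsics"]
    p=cv2.undistortPoints(np.array([[uv]],float),K,np.array([ci["k1"],0,0,0,0.]))[0,0]
    d=np.array([p[0],-p[1],-1.0])
    if cam=="wrist":
        T=np.eye(4);T[:3,:3]=Ro.from_euler("xyz",pose[1]).as_matrix();T[:3,3]=pose[0]
        M=T@ci["hand_eye"]
    else: M=np.linalg.inv(ci["view"])
    o=M[:3,3]; d=M[:3,:3]@d; return o,d/np.linalg.norm(d)
def onz(cam,uv,z,pose=None):
    o,d=ray(cam,uv,pose); return o+d*(z-o[2])/d[2]
def tri(a,b):
    (o1,d1),(o2,d2)=a,b
    t=np.linalg.lstsq(np.c_[d1,-d2],o2-o1,rcond=None)[0]
    p,q=o1+t[0]*d1,o2+t[1]*d2
    return (p+q)/2,np.linalg.norm(p-q)
def blobs(img,lo,hi,amin=15,roi=None):
    h=cv2.cvtColor(img,cv2.COLOR_BGR2HSV); m=cv2.inRange(h,lo,hi)
    n,l,st,c=cv2.connectedComponentsWithStats(m)
    return [(c[i].round(1),st[i]) for i in range(1,n) if st[i][4]>=amin]
E
python3 - <<'E'
from h import *
np.set_printoptions(precision=1,suppress=True)
t=cv2.imread("pics/top0.png");s=cv2.imread("pics/scene0.png")
for n,i in(("top",t),("scene",s)):
    print(n)
    for nm,lo,hi in (("orange",(8,180,100),(18,255,255)),("red",(0,200,80),(5,255,255)),("red2",(174,200,80),(180,255,255))):
        print(nm,[(c,list(map(int,q))) for c,q in blobs(i,lo,hi,12) if 200<c[0]<420 and 150<c[1]<340])
# ivory
h=cv2.cvtColor(t,cv2.COLOR_BGR2HSV); roi=np.zeros(h.shape[:2],np.uint8); roi[165:345,235:405]=1
m=cv2.inRange(h,(15,10,170),(40,90,255))*roi
m2=cv2.absdiff(t,cv2.GaussianBlur(t,(0,0),1))
cs=cv2.findContours(m,0,2)[0]; c=max(cs,key=cv2.contourArea); print(cv2.contourArea(c),cv2.minAreaRect(c))
for uv in [(246,204),(359,173),(395,299),(281,332),(329,280),(350,297)]: print(uv,onz("top",uv,60))
big=cv2.resize(t[160:340,225:405],(720,720),interpolation=2);cv2.imwrite("pics/tz.png",big[:600] if 0 else cv2.resize(big,(600,600)))
b=s[165:350,225:425];cv2.imwrite("pics/sz.png",cv2.resize(b,(600,555),interpolation=2))
E
```

```text
top
orange [(array([345.6, 207. ]), [335, 201, 22, 13, 164]), (array([283.9, 233.6]), [274, 227, 21, 14, 199])]
red [(array([398.2, 246.5]), [391, 229, 17, 45, 76]), (array([348.6, 295.8]), [344, 292, 10, 9, 53])]
red2 []
scene
orange [(array([284. , 189.2]), [275, 181, 19, 18, 218]), (array([341.5, 217.9]), [330, 209, 23, 19, 252]), (array([286. , 248.5]), [275, 244, 23, 7, 25])]
red [(array([347.7, 208.1]), [346, 204, 5, 11, 38])]
red2 []
420.5 ((268.2216796875, 274.67193603515625), (141.602783203125, 47.26475524902344), 53.942752838134766)
(246, 204) [662.5 159.9  60. ]
(359, 173) [720.9 -74.2  60. ]
(395, 299) [ 460.5 -137.8   60. ]
(281, 332) [401.3  94.4  60. ]
(329, 280) [502.5  -5.4  60. ]
(350, 297) [467.1 -46.8  60. ]
```

View pics/tz.png

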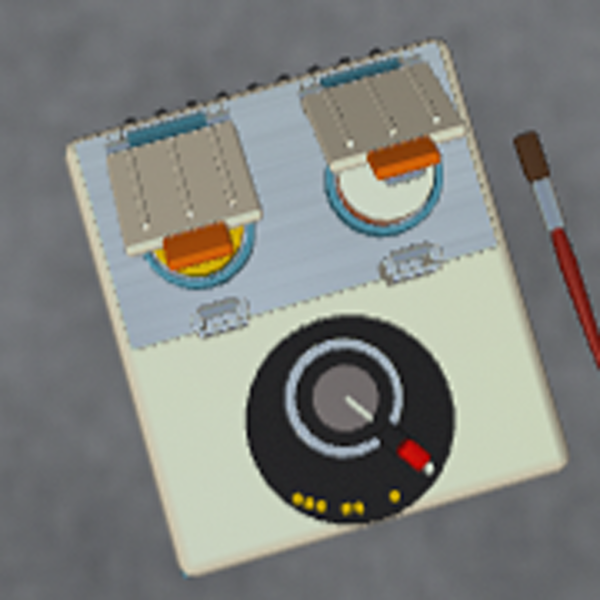

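View pics/sz.png

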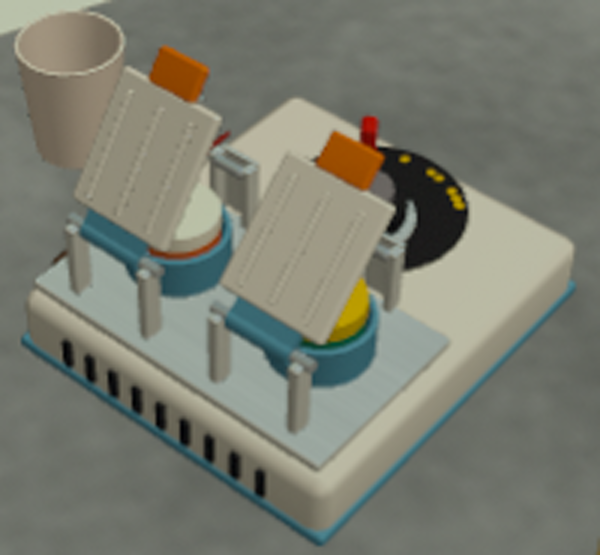

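```bash
cat >> h.py <<'E'
C=np.array([561.3,10.6,0]);YAW=np.radians(14.0)
RS=Ro.from_euler("z",YAW).as_matrix()
W=lambda p:C+RS@np.array(p,float)
S=lambda p:RS.T@(np.array(p)-C)
E
python3 - <<'E'
from h import *
np.set_printoptions(precision=1,suppress=True)
z=lambda u,v:(225+u/3.3333,160+v/3.3333)
print("cap",S(onz("top",z(345,397),89)),"hub", S(onz("top",z(350,418),60)))
print("red",S(onz("top",(348.6,295.8),101)), tri(ray("top",(348.6,295.8)),ray("scene",(347.7,206))))
for n,a,b in(("R",(345.6,207),(284,189.2)),("L",(283.9,233.6),(341.5,217.9))):
    p,e=tri(ray("top",a),ray("scene",b)); print(n,p,e,S(p))
    zz=p[2]; 
    from scipy.optimize import brentq
    th=brentq(lambda t:126+112*np.sin(t)+9*np.cos(t)-zz,0,1.3); print("th",th,"hx",S(p)[0]+112*np.cos(th)-9*np.sin(th))
# hinge bars
for n,a in(("Lh",z(170,128)),("Rh",z(360,72))): print(n,S(onz("top",a,126)))
for n,a in(("latL",z(222,310)),("latR",z(410,256))): print(n,S(onz("top",a,120)))
for n,a,h in(("cup",(455,232),95),("cupfoot",(440,238),0),("brushtip",(410,283),8),("brushend",(383,202),8),("tubeend",(210,296),10)): print(n,onz("top",a,h),S(onz("top",a,h)))
E
```

```text
cap [-58.3   0.5  89. ] hub [-71.9  -0.3  60. ]
red [-99.7 -27.8 101. ] (array([471. , -40.5,  98.8]), np.float64(0.7032200996379846))
R [629.6 -30.1 218.2] 0.7995317630950378 [ 56.4 -56.  218.2]
th 0.8827478775337173 hx 120.54550423248648
L [586.7  78.9 207.7] 1.542887168750651 [ 41.2  60.1 207.7]
th 0.7337935207811799 hx 118.30318985828424
Lh [118.5  57.4 126. ]
Rh [120.6 -57.2 126. ]
latL [  9.5  56.6 120. ]
latR [ 10.4 -56.4 120. ]
cup [ 590.6 -255.6   95. ] [ -36.  -265.3   95. ]
cupfoot [ 585.8 -251.3    0. ] [ -39.6 -260.     0. ]
brushtip [ 490.8 -180.5    8. ] [-114.6 -168.4    8. ]
brushend [ 666.5 -129.9    8. ] [  68.1 -161.7    8. ]
tubeend [475.7 244.9  10. ] [-26.4 248.   10. ]
```

```bash
python3 -m crank '[[0,4.8,0,0,-3,0,-1],[0,0,0,-2.2,-0.5,2.8,-1],[0,0,0,-2.2,-0.5,2.8,-1],[0,0,0,-2.2,-0.5,2.8,-1],[0,0,0,-2.2,0,2.8,-1],[0,0,0,-2.2,0,2.8,-1],[0,0,0,-2.2,0,2.8,-1],[0,0,0,-2.2,0,2.8,-1],[0,0,0,-2.2,0,2.8,-1],[0,0,0,-2.2,0,2.8,-1]]'
```

```text
clock: 0.98
eef_pos: [401.6, -333.2, 286.3]
tcp_rot: [-1.572, 0.003, -1.341]
contact_force: [-0.6, -0.8, -0.3]
opening: 0.002
```

```bash
python3 -m crank '[[0,-0.8,0,-2.6,0,3.4,-1],[0,0,0,-2.6,0,3.4,-1],[0,0,0,-2.6,0,3.4,-1],[0,0,0,-2.6,0,3.4,-1],[0,0,0,-2.6,0,3.4,-1],[0,0,0,-2.6,0,3.4,-1],[0,0,0,-2.6,0,3.4,-1],[0,0,0,-2.6,0,3.4,-1],[0,0,0,-2.0,0,2.5,-1],[0,0,0,0,0,0,-1]]'
cat >> h.py <<'E'
def st():
    s=r.sense(); p=s["eef_pos"]
    print("t",s["clock"],"W",np.round(p,1),"TCP shaker",np.round(S(p),1),"tip z",round(p[2]-11,1),"rpy deg",np.round(np.degrees(s["tcp_rot"]),1),"F sh",np.round(RS.T@np.array(s["contact_force"]),1),"op",round(s["opening"],2)); return s
E
python3 - <<'E'
from h import *
s=st()
w=cams.grab_frame("wrist");cv2.imwrite("pics/w1.png",w);cv2.imwrite("pics/s1.png",cams.grab_frame("scene"))
E
```

```text
clock: 1.82
eef_pos: [630.9, -37.7, 285.2]
tcp_rot: [-1.571, 0.004, -1.323]
contact_force: [-0.9, -0.1, -0.5]
opening: 0.001
t 1.8167 W [630.9 -37.7 285.2] TCP shaker [ 55.9 -63.7 285.2] tip z 274.2 rpy deg [-90.    0.2 -75.8] F sh [-0.9  0.2 -0.5] op 0.0
```

View pics/w1.png

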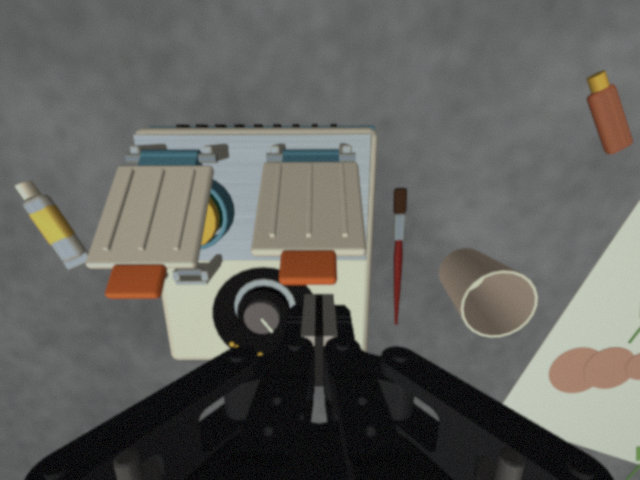

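View pics/s1.png

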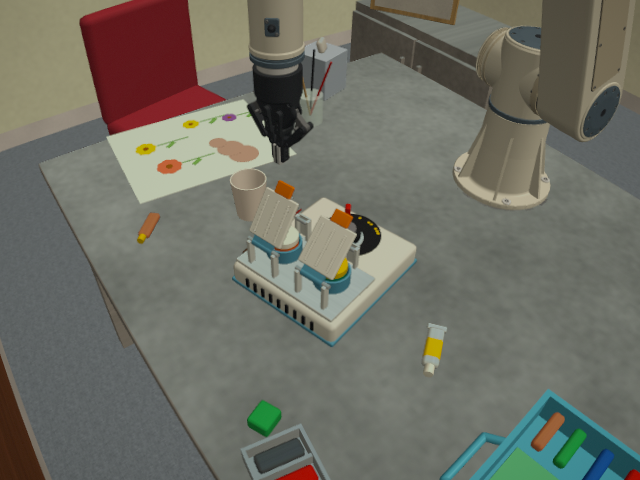

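```bash
python3 - <<'E'
from h import *
s=r.sense(); p=(s["eef_pos"],s["tcp_rot"])
print("R",S(onz("wrist",(308,265),218,p)),"L",S(onz("wrist",(136,280),207,p)))
print("hinge",S(onz("wrist",(311,155),126,p)),S(onz("wrist",(170,157),126,p)))
E
```

```text
R [ 53.57356127 -59.57443808 218.        ] L [ 37.7417397   57.48189299 207.        ]
hinge [115.08847698 -59.45205173 126.        ] [112.8804048   58.22109335 126.        ]
```

```bash
python3 -m crank '[[0,0,0,-0.3,1.0,0.4,-1],[0,0,0,-0.2,1.5,0.4,-1],[0,0,0,-0.1,1.5,0.3,-1],[0,0,0,0,0.9,0,-1],[0,0,0,0,0.5,-0.2,-1],[0,0,0,0,0.5,-0.5,-1],[0,0,0,0,0.5,-0.5,-1],[0,0,0,0,0.5,-0.4,-1],[0,0,0,0,0,0,-1],[0,0,0,0,0,0,-1]]'
python3 - <<'E'
from h import *
st()
cv2.imwrite("pics/w2.png",cams.grab_frame("wrist"))
E
```

```text
clock: 2.75
eef_pos: [615.8, -43.7, 211.1]
tcp_rot: [-1.576, 0.002, -1.332]
contact_force: [0.7, -0.9, 0.6]
opening: -0.002
t 2.75 W [615.8 -43.7 211.1] TCP shaker [ 39.7 -65.8 211.1] tip z 200.1 rpy deg [-90.3   0.1 -76.3] F sh [ 0.5 -1.1  0.6] op -0.0
```

View pics/w2.png

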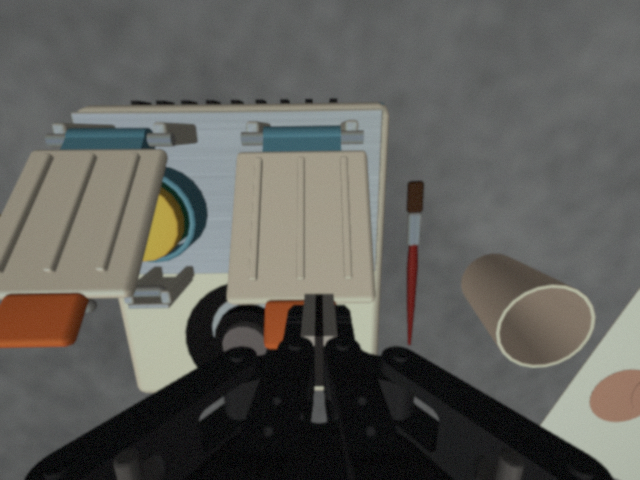

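```bash
python3 - <<'E'
from h import *
s=cams.grab_frame("scene");st()
cv2.imwrite("pics/s2.png",cv2.resize(s[130:330,200:420],(770,700))[:600])
E
```

```text
t 2.85 W [616.1 -43.5 211.3] TCP shaker [ 40.1 -65.7 211.3] tip z 200.3 rpy deg [-90.3   0.1 -76.3] F sh [0.6 0.  0.3] op -0.0
```

View pics/s2.png

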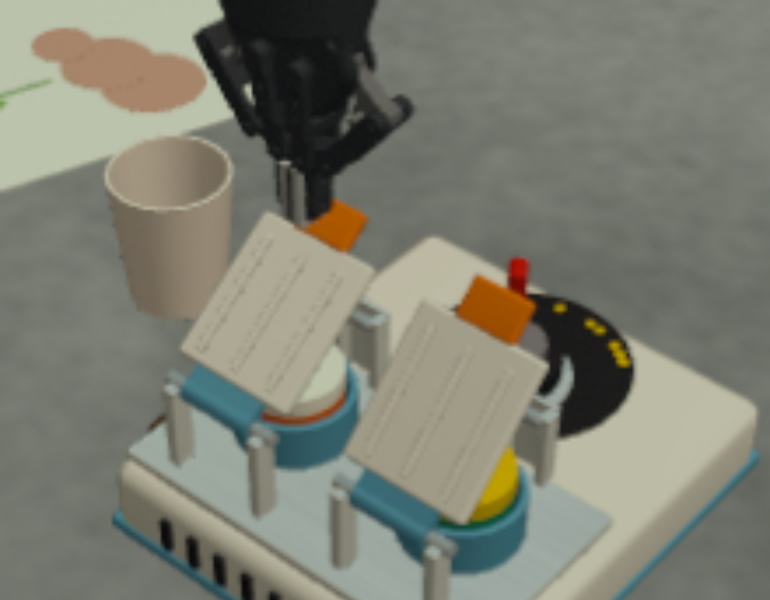

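The tip missed: it stands in front of the right tab (the plate edge at about (300,215) hides it) and the cover is still up. I'll back off forwards, rise, and come in again from behind.

```bash
python3 -m crank '[[0,0,0,0,0,-1.5,-1],[0,0,0,0,0,-1,-1],[0,0,0,0,-2,0,-1],[0,0,0,0,-2,0,-1],[0,0,0,0,-1.5,0,-1],[0,0,0,0,0,0,-1],[0,0,0,0,0,0,-1],[0,0,0,0,0,0,-1],[0,0,0,0,0,0,-1],[0,0,0,0,0,0,-1]]'
python3 - <<'E'
from h import *
st()
E
python3 -m crank '[[0,0,0,-0.8,0,2,-1],[0,0,0,0,0,2,-1],[0,0,0,0,0,2,-1],[0,0,0,0,0,0,-1],[0,0,0,0,0,0,-1],[0,0,0,0,0,0,-1],[0,0,0,0,0,0,-1],[0,0,0,0,0,0,-1],[0,0,0,0,0,0,-1],[0,0,0,0,0,0,-1]]'
python3 - <<'E'
from h import *
st()
E
```

```text
clock: 3.68
eef_pos: [590.7, -49.4, 268.2]
tcp_rot: [-1.574, 0.001, -1.331]
contact_force: [-0.1, -0.4, 0.3]
opening: -0.003
t 3.6833 W [590.7 -49.4 268.2] TCP shaker [ 14.  -65.3 268.2] tip z 257.2 rpy deg [-90.2   0.1 -76.3] F sh [-0.2 -0.3  0.3] op -0.0
clock: 4.52
eef_pos: [643.4, -27.3, 261.0]
tcp_rot: [-1.585, 0.004, -1.332]
contact_force: [0.1, -0.8, -0.9]
opening: 0.0
t 4.5167 W [643.4 -27.3 261. ] TCP shaker [ 70.5 -56.6 261. ] tip z 250.0 rpy deg [-90.8   0.3 -76.3] F sh [-0.1 -0.8 -0.9] op 0.0
```

```bash
python3 -m crank '[[0.8,0,0,0,1,0,-1],[0,0,0,0,1,0,-1],[0,0,0,0,0.3,0,-1],[0,0,0,0,0,0,-1],[0,0,0,0,0,0,-1],[0,0,0,0,0,0,-1],[0,0,0,0,0,0,-1],[0,0,0,0,0,0,-1],[0,0,0,0,0,0,-1],[0,0,0,0,0,0,-1]]'
python3 - <<'E'
from h import *
w=cams.grab_frame("wrist");st()
cv2.imwrite("pics/w3.png",w)
s=cams.grab_frame("scene")
cv2.imwrite("pics/s3.png",cv2.resize(s[130:330,200:420],(770,700))[:600])
E
```

```text
clock: 5.35
eef_pos: [643.3, -27.8, 239.1]
tcp_rot: [-1.57, 0.004, -1.333]
contact_force: [0.3, 0.2, -0.1]
opening: -0.001
t 5.4 W [643.4 -27.8 239.1] TCP shaker [ 70.4 -57.1 239.1] tip z 228.1 rpy deg [-89.9   0.2 -76.4] F sh [-0.8 -0.3 -0.6] op 0.0
```

View pics/s3.png

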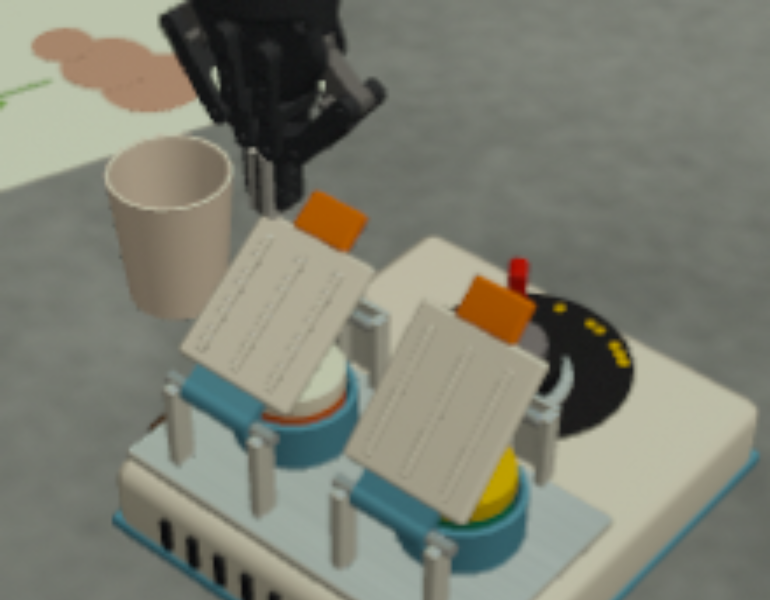

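View pics/w3.png

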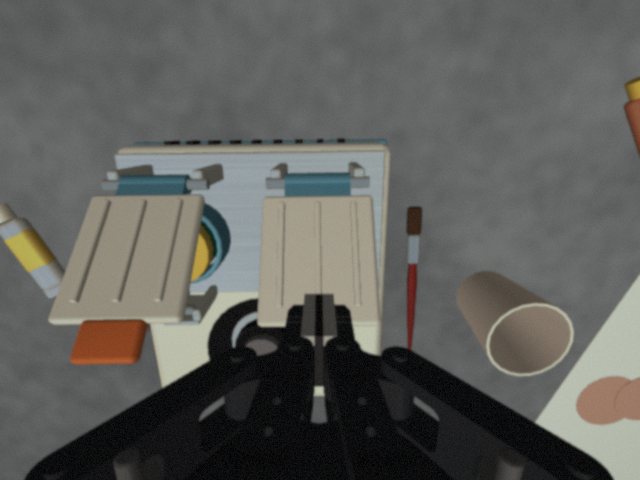

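```bash
python3 - <<'E'
from h import *
def proj(p):
    ci=cams.camera_info("scene"); q=(ci["view"]@np.r_[p,1])[:3]; 
    return cv2.projectPoints(np.array([[q[0],-q[1],-q[2]]]),np.zeros(3),np.zeros(3),ci["intrinsics"],np.array([ci["k1"],0,0,0,0.]))[0].ravel()
s=st(); p=np.array(s["eef_pos"])
for q in (p+[0,0,-11],p,p+[0,0,40],W([56,-57,218])):
    uv=proj(q); print(np.round(q),uv,(uv-[200,130])*3.5)
E
```

```text
t 5.45 W [643.3 -27.8 239. ] TCP shaker [ 70.3 -57.1 239. ] tip z 228.0 rpy deg [-89.9   0.2 -76.4] F sh [-0.4 -0.7 -0. ] op 0.0
[643. -28. 228.] [277.71423123 188.14291908] [271.9998093  203.50021677]
[643. -28. 239.] [277.51117188 183.03670568] [271.28910157 185.62846987]
[643. -28. 279.] [276.75527896 163.79883875] [268.64347637 118.29593561]
[629. -31. 218.] [283.52144957 188.94953915] [292.32507351 206.32338702]
```

```bash
cat >> h.py <<'E'
def proj(p,cam="scene"):
    ci=cams.camera_info(cam); q=(ci["view"]@np.r_[p,1])[:3]
    return cv2.projectPoints(np.array([[q[0],-q[1],-q[2]]]),np.zeros(3),np.zeros(3),ci["intrinsics"],np.array([ci["k1"],0,0,0,0.]))[0].ravel()
def tabp(th,y,rad=112): return W([119-rad*np.cos(th)+9*np.sin(th),y,126+rad*np.sin(th)+9*np.cos(th)])
E
python3 - <<'E'
from h import *
s=cams.grab_frame("scene");t=cams.grab_frame("top")
cv2.imwrite("pics/t4.png",cv2.resize(t[150:350,215:415],(600,600)))
print([(c,q[4]) for c,q in blobs(s,(8,180,100),(18,255,255),40) if 200<c[0]<420 and 150<c[1]<340])
for y in(-57,58):
  for th in(0,.2,.3,.4,.5,.6,.7,.8,.9): print(y,th,proj(tabp(th,y)).round(1))
E
```

```text
[(array([294.1, 192.7]), np.int32(199)), (array([341.5, 217.9]), np.int32(252))]
-57 0 [302.1 211.7]
-57 0.2 [300.6 203.7]
-57 0.3 [299.3 200.2]
-57 0.4 [297.6 197.1]
-57 0.5 [295.5 194.4]
-57 0.6 [293.  192.1]
-57 0.7 [290.1 190.4]
-57 0.8 [286.9 189.1]
-57 0.9 [283.3 188.5]
58 0 [350.  238.6]
58 0.2 [349.3 230.7]
58 0.3 [348.4 227.2]
58 0.4 [347.  224.2]
58 0.5 [345.3 221.6]
58 0.6 [343.2 219.5]
58 0.7 [340.7 217.9]
58 0.8 [337.9 216.9]
58 0.9 [334.6 216.5]
```

View pics/t4.png

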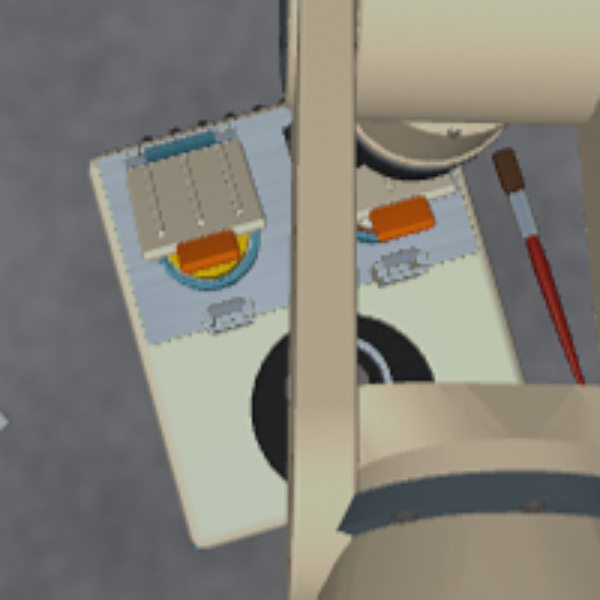

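```bash
python3 -m crank '[[0,0,0,0,0.9,-0.9,-1],[0,0,0,0,0.9,-0.8,-1],[0,0,0,0,0.7,-0.7,-1],[0,0,0,0,0,0,-1],[0,0,0,0,0,0,-1],[0,0,0,0,0,0,-1],[0,0,0,0,0,0,-1],[0,0,0,0,0,0,-1],[0,0,0,0,0,0,-1],[0,0,0,0,0,0,-1]]'
python3 - <<'E'
from h import *
st()
E
```

```text
clock: 6.38
eef_pos: [619.9, -33.6, 213.5]
tcp_rot: [-1.568, 0.003, -1.333]
contact_force: [-0.3, -0.4, 1.0]
opening: 0.004
t 6.3833 W [619.9 -33.6 213.5] TCP shaker [ 46.2 -57.  213.5] tip z 202.5 rpy deg [-89.8   0.2 -76.4] F sh [-0.4 -0.3  1. ] op 0.0
```

```bash
python3 -m crank '[[0,0,0,0,0.5,-0.3,-1],[0,0,0,0,0.5,-0.3,-1],[0,0,0,0,0.5,-0.3,-1],[0,0,0,0,0.5,-0.2,-1],[0,0,0,0,0.5,-0.2,-1],[0,0,0,0,0.5,-0.2,-1],[0,0,0,0,0.5,-0.2,-1],[0,0,0,0,0,0,-1],[0,0,0,0,0,0,-1],[0,0,0,0,0,0,-1]]'
python3 - <<'E'
from h import *
s=cams.grab_frame("scene");st()
cv2.imwrite("pics/s5.png",cv2.resize(s[130:330,200:420],(770,700))[:600])
print([(c,q[4]) for c,q in blobs(s,(8,180,100),(18,255,255),40) if 200<c[0]<420 and 150<c[1]<340])
E
```

```text
clock: 7.22
eef_pos: [601.7, -37.9, 174.4]
tcp_rot: [-1.567, 0.003, -1.333]
contact_force: [0.2, -1.3, 1.0]
opening: -0.004
t 7.2667 W [601.7 -37.9 174.5] TCP shaker [ 27.5 -56.9 174.5] tip z 163.5 rpy deg [-89.8   0.2 -76.4] F sh [0.6 0.1 1.4] op 0.0
[(array([305.3, 203.9]), np.int32(74)), (array([341.5, 217.9]), np.int32(253))]
```

View pics/s5.png

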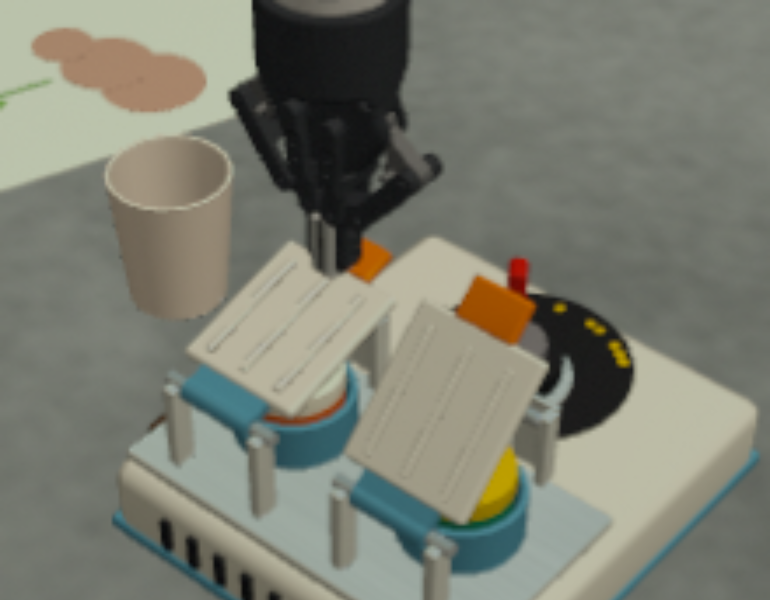

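```bash
python3 -m crank '[[0,0,0,0,0.5,-0.2,-1],[0,0,0,0,0.5,-0.2,-1],[0,0,0,0,0.4,-0.2,-1],[0,0,0,0,0.3,-0.1,-1],[0,0,0,0,0.3,-0.1,-1],[0,0,0,0,0.3,-0.1,-1],[0,0,0,0,0.2,0,-1],[0,0,0,0,0.2,0,-1],[0,0,0,0,0.2,0,-1],[0,0,0,0,0,0,-1]]'
python3 - <<'E'
from h import *
st()
E
```

```text
clock: 8.1
eef_pos: [594.4, -39.8, 147.4]
tcp_rot: [-1.561, 0.002, -1.333]
contact_force: [0.0, 0.6, 0.1]
opening: -0.001
t 8.1 W [594.4 -39.8 147.4] TCP shaker [ 20.  -56.9 147.4] tip z 136.4 rpy deg [-89.5   0.1 -76.4] F sh [0.2 0.6 0.1] op -0.0
```

```bash
python3 -m crank '[[0,0,0,0,0.2,0,-1],[0,0,0,0,0.2,0,-1],[0,0,0,0,0.2,0,-1],[0,0,0,0,0.2,0,-1],[0,0,0,0,0.2,0,-1],[0,0,0,0,0.1,0,-1],[0,0,0,0,0.1,0,-1],[0,0,0,0,0.1,0,-1],[0,0,0,0,0.1,0,-1],[0,0,0,0,0.1,0,-1]]'
python3 - <<'E'
from h import *
s=cams.grab_frame("scene");st()
cv2.imwrite("pics/s6.png",cv2.resize(s[130:330,200:420],(770,700))[:600])
print([(c,q[4]) for c,q in blobs(s,(8,180,100),(18,255,255),40) if 200<c[0]<420 and 150<c[1]<340])
E
```

```text
clock: 8.93
eef_pos: [594.6, -39.9, 145.5]
tcp_rot: [-1.56, 0.001, -1.333]
contact_force: [-5.3, -0.0, 14.2]
opening: -0.006
t 8.9833 W [594.5 -39.9 145.5] TCP shaker [ 20.  -57.  145.5] tip z 134.5 rpy deg [-89.4   0.1 -76.4] F sh [-4.7  1.6 12.7] op -0.0
[(array([341.5, 217.9]), np.int32(252)), (array([307.5, 215.3]), np.int32(58))]
```

View pics/s6.png

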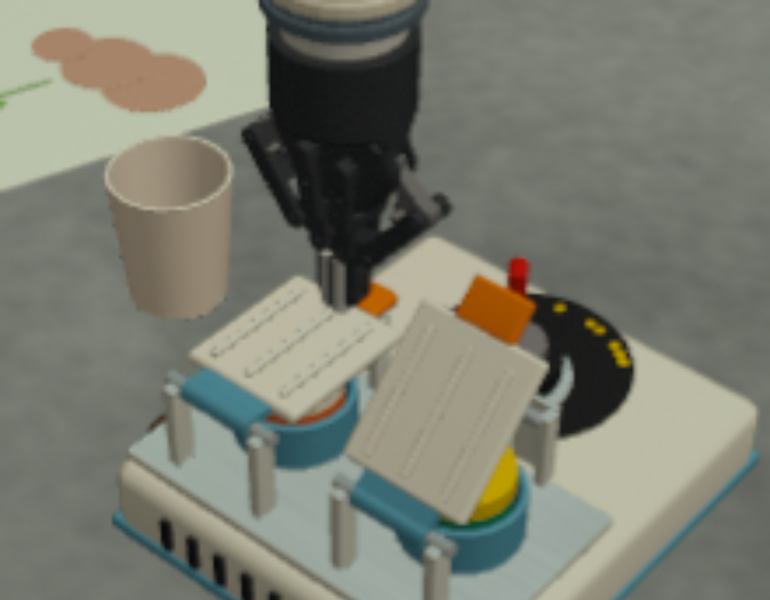

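```bash
python3 -m crank '[[0,0,0,0,0.2,0,-1],[0,0,0,0,0.2,0,-1],[0,0,0,0,0.3,0,-1],[0,0,0,0,0.3,0,-1],[0,0,0,0,0.4,0,-1],[0,0,0,0,0.4,0,-1],[0,0,0,0,0.4,0,-1],[0,0,0,0,0.4,0,-1],[0,0,0,0,0.4,0,-1],[0,0,0,0,0.4,0,-1]]'
python3 - <<'E'
from h import *
st()
E
```

```text
clock: 9.82
eef_pos: [594.7, -40.1, 144.0]
tcp_rot: [-1.556, -0.0, -1.333]
contact_force: [-15.6, 0.6, 43.0]
opening: 0.0
t 9.8167 W [594.7 -40.1 144. ] TCP shaker [ 20.2 -57.2 144. ] tip z 133.0 rpy deg [-89.2  -0.  -76.4] F sh [-15.    4.3  43. ] op 0.0
```

Now 43 N at a hard stop, so the cover should be latched. I'll lift off and check.

```bash
python3 -m crank '[[0,0,0,0,-1,0,-1],[0,0,0,0,-2,0,-1],[0,0,0,0,-3,0,-1],[-1,0,0,0,-3,0,-1],[0,0,0,0,-2,0,-1],[0,0,0,0,0,0,-1],[0,0,0,0,0,0,-1],[0,0,0,0,0,0,-1],[0,0,0,0,0,0,-1],[0,0,0,0,0,0,-1]]'
python3 - <<'E'
from h import *
s=cams.grab_frame("scene");st()
cv2.imwrite("pics/s7.png",cv2.resize(s[130:330,200:420],(770,700))[:600])
print([(c,q[4]) for c,q in blobs(s,(8,180,100),(18,255,255),40) if 200<c[0]<420 and 150<c[1]<340])
E
```

```text
clock: 10.65
eef_pos: [591.3, -40.2, 256.4]
tcp_rot: [-1.577, 0.001, -1.333]
contact_force: [-0.4, 0.4, -0.5]
opening: -0.005
t 10.7 W [591.1 -40.2 256.1] TCP shaker [ 16.6 -56.5 256.1] tip z 245.1 rpy deg [-90.4   0.1 -76.4] F sh [ 0.1 -1.3 -0.2] op -0.0
[(array([303.2, 213. ]), np.int32(134)), (array([341.5, 217.9]), np.int32(253))]
```

View pics/s7.png

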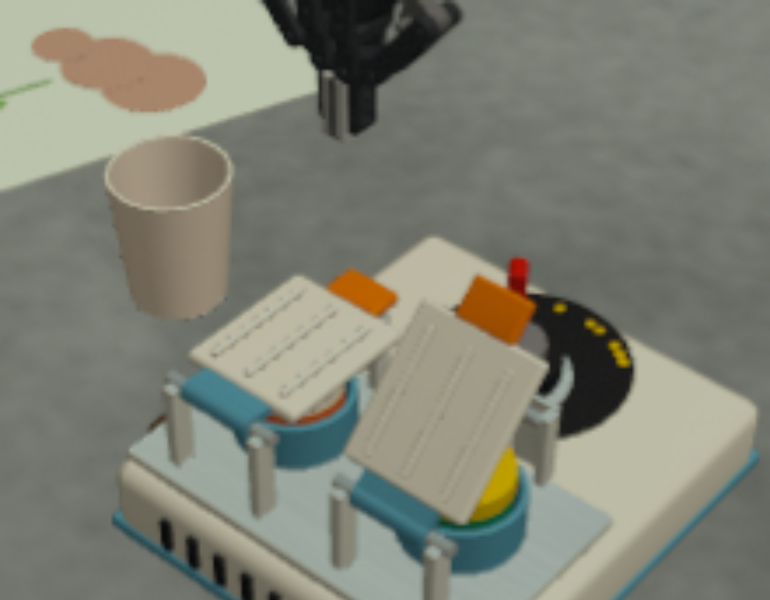

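Right cover is shut: its tab sits at (303,213), and shut should read (302,212). Next is the left one.

```bash
python3 -m crank '[[0,0,0,-2.4,0,1,-1],[0,0,0,-2.4,0,1,-1],[0,0,0,-2.4,0,1,-1],[0,0,0,-2.4,0,1,-1],[0,0,0,-1.9,0,0.6,-1],[0,0,0,0,0,0,-1],[0,0,0,0,0,0,-1],[0,0,0,0,0.5,0,-1],[0,0,0,0,0,0,-1],[0,0,0,0,0,0,-1]]'
python3 - <<'E'
from h import *
st()
E
```

```text
clock: 11.53
eef_pos: [605.5, 84.4, 241.0]
tcp_rot: [-1.592, 0.002, -1.336]
contact_force: [0.4, -0.5, 0.3]
opening: 0.0
t 11.5333 W [605.5  84.4 241. ] TCP shaker [ 60.7  60.9 241. ] tip z 230.0 rpy deg [-91.2   0.1 -76.6] F sh [ 0.2 -0.6  0.3] op 0.0
```

```bash
python3 -m crank '[[1.2,0,0,0.2,0.9,-0.3,-1],[0,0,0,0,0.9,-0.3,-1],[0,0,0,0,0.5,-0.4,-1],[0,0,0,0,0.5,-0.4,-1],[0,0,0,0,0.5,-0.4,-1],[0,0,0,0,0.5,-0.3,-1],[0,0,0,0,0.5,-0.3,-1],[0,0,0,0,0.5,-0.2,-1],[0,0,0,0,0,0,-1],[0,0,0,0,0,0,-1]]'
python3 - <<'E'
from h import *
s=cams.grab_frame("scene");st()
cv2.imwrite("pics/s8.png",cv2.resize(s[130:330,200:420],(770,700))[:600])
print([(c,q[4]) for c,q in blobs(s,(8,180,100),(18,255,255),40) if 200<c[0]<420 and 150<c[1]<340])
E
```

```text
clock: 12.37
eef_pos: [578.2, 72.4, 189.5]
tcp_rot: [-1.572, 0.002, -1.341]
contact_force: [-0.0, -0.5, 0.2]
opening: -0.002
t 12.4167 W [578.2  72.4 189.5] TCP shaker [ 31.4  55.9 189.5] tip z 178.5 rpy deg [-90.1   0.1 -76.8] F sh [ 0.3 -1.  -0. ] op 0.0
[(array([303.2, 213. ]), np.int32(134)), (array([353.6, 226.6]), np.int32(113))]
```

View pics/s8.png

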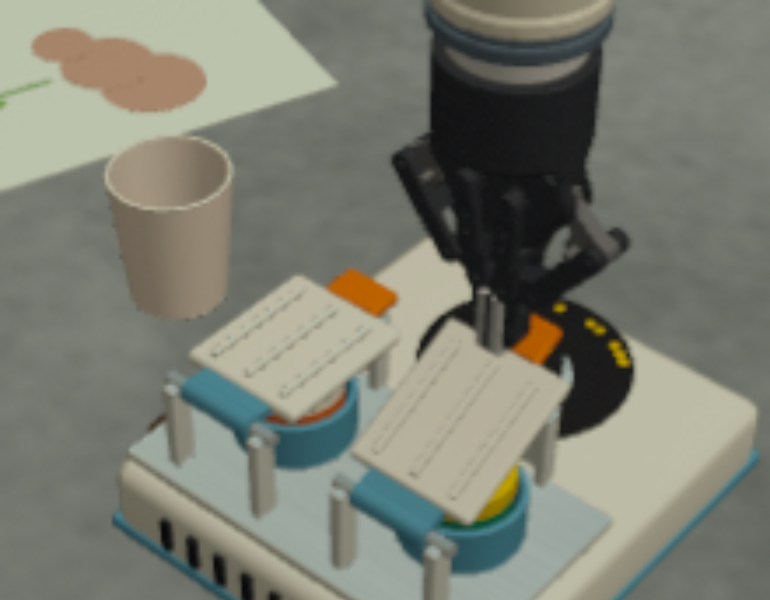

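```bash
python3 -m crank '[[0,0,0,0,0.5,-0.2,-1],[0,0,0,-0.1,0.5,-0.2,-1],[0,0,0,0,0.5,-0.1,-1],[0,0,0,0,0.5,-0.1,-1],[0,0,0,0,0.5,-0.1,-1],[0,0,0,0,0.5,-0.1,-1],[0,0,0,0,0.4,-0.1,-1],[0,0,0,0,0.4,0,-1],[0,0,0,0,0.3,0,-1],[0,0,0,0,0.3,0,-1]]'
python3 - <<'E'
from h import *
st()
E
```

```text
clock: 13.25
eef_pos: [569.5, 71.5, 144.4]
tcp_rot: [-1.569, 0.001, -1.34]
contact_force: [-7.8, -1.2, 31.1]
opening: -0.001
t 13.25 W [569.5  71.5 144.4] TCP shaker [ 22.7  57.1 144.4] tip z 133.4 rpy deg [-89.9   0.1 -76.8] F sh [-7.9  0.7 31.1] op -0.0
```

```bash
python3 -m crank '[[0,0,0,0,-1,0,-1],[0,0,0,0,-2,0,-1],[0,0,0,0,-3,0,-1],[0,0,0,0,-2,0,-1],[0,0,0,1.4,0,-2,-1],[0,0,0,1.4,0,-2,0],[0,0,0,1.4,0,-2,0],[0,0,0,1.4,0,-2,0],[0,0,0,1.4,0,-2,0],[0,0,0,1.4,0,-2,0]]'
python3 - <<'E'
from h import *
s=cams.grab_frame("scene");st()
cv2.imwrite("pics/s9.png",cv2.resize(s[130:330,200:420],(770,700))[:600])
print([(c,q[4]) for c,q in blobs(s,(8,180,100),(18,255,255),40) if 200<c[0]<420 and 150<c[1]<340])
E
```

```text
clock: 14.08
eef_pos: [472.1, -38.2, 224.8]
tcp_rot: [-1.565, 0.001, -1.336]
contact_force: [0.1, -0.1, 0.3]
opening: 0.506
t 14.1333 W [468.8 -40.4 224.3] TCP shaker [-102.1  -27.1  224.3] tip z 213.3 rpy deg [-89.9   0.1 -76.5] F sh [-3.  -0.9 -0.8] op 0.5
[(array([303.2, 213. ]), np.int32(134)), (array([352. , 239.7]), np.int32(169))]
```

View pics/s9.png

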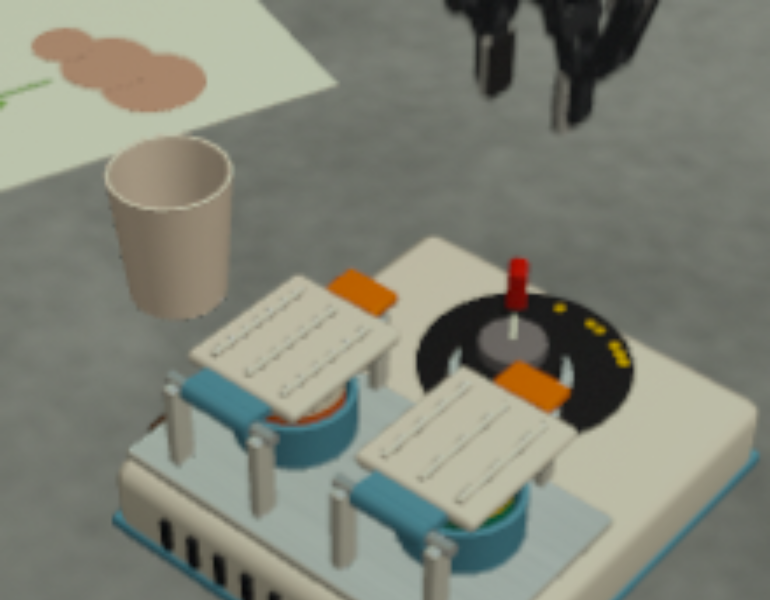

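Both covers are shut: tabs at (303,213) and (352,240), shut predicting (302,212) and (350,239). I'll turn the jaws square to the dial tab and drop to just above it.

```bash
python3 -m crank '[[0,-7,0,0,0,0,0],[0,-7,0,0,0.5,0,0],[0,-7,0,0,1.2,0,0],[0,-7,0,0,1.2,0,0],[0,-7,0,0,1.2,0,0],[0,0,0,0,1.2,0,0],[0,0,0,0,1.2,0,0],[0,0,0,0,1,0,0],[0,0,0,0,0,0,0],[0,0,0,0,0,0,0]]'
python3 - <<'E'
from h import *
s=st();w=cams.grab_frame("wrist")
cv2.imwrite("pics/w10.png",w)
p=(s["eef_pos"],s["tcp_rot"])
for c,q in blobs(w,(0,180,70),(6,255,255),30): 
    x=onz("wrist",c,101,p); print(c,q,x,S(x))
t=cams.grab_frame("top");print([(c,q[4],S(onz("top",c,101))) for c,q in blobs(t,(0,200,80),(5,255,255),12) if 300<c[0]<390 and 250<c[1]<340])
E
```

```text
clock: 14.97
eef_pos: [468.5, -41.8, 145.3]
tcp_rot: [-1.566, -0.003, -0.705]
contact_force: [-0.4, 0.2, -0.4]
opening: 0.499
t 14.9667 W [468.5 -41.8 145.3] TCP shaker [-102.8  -28.4  145.3] tip z 134.3 rpy deg [-89.7  -0.2 -40.4] F sh [-0.3  0.3 -0.4] op 0.5
[513.4 235.3] [507 228  14  15  46] [567.56653252 -89.72779778 101.        ] [-18.1911013  -98.86364484 101.        ]
[484.9 268.4] [461 243  47  56 142] [545.54436535 -96.46627552 101.        ] [ -41.1893013  -100.07431657  101.        ]
[320.3 271.5] [310 251  22  40 702] [473.83162332 -37.95558363 101.        ] [-96.61685091 -25.95275979 101.        ]
[502.5 258.8] [495 251  16  17  38] [556.01001647 -97.80254301 101.        ] [ -31.35779711 -103.90276135  101.        ]
[]
```

View pics/w10.png

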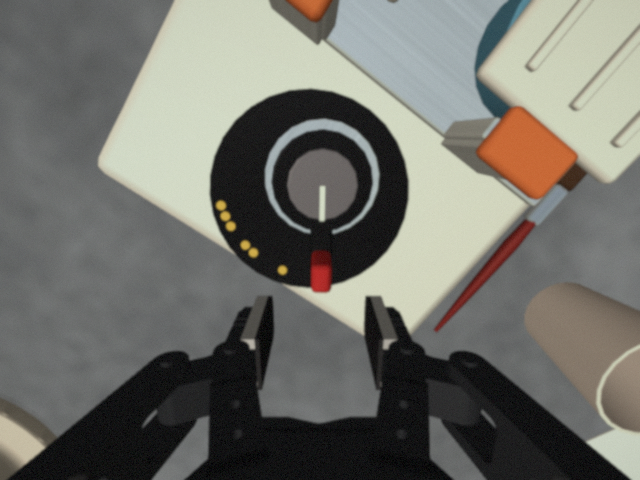

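Jaws straddle the red tab (column 320 against jaw middle 318), and the covers are shut. Descending.

```bash
python3 -m crank '[[0,0,0,0,1.2,0,0],[0,0,0,0,1.2,0,0],[0,0,0,0,1.2,0,0],[0,0,0,0,1,0,0],[0,0,0,0,0.6,0,0],[0,0,0,0,0,0,0],[0,0,0,0,0,0,0],[0,0,0,0,0,0,0],[0,0,0,0,0,0,0],[0,0,0,0,0,0,0]]' 40
python3 - <<'E'
from h import *
s=st();w=cams.grab_frame("wrist")
cv2.imwrite("pics/w11.png",w)
E
```

```text
clock: 15.9
eef_pos: [474.2, -42.1, 97.6]
tcp_rot: [-1.559, -0.012, -0.706]
contact_force: [-0.4, 0.3, -0.1]
opening: 0.499
t 15.9 W [474.2 -42.1  97.6] TCP shaker [-97.2 -30.1  97.6] tip z 86.6 rpy deg [-89.3  -0.7 -40.4] F sh [-0.4  0.4 -0.1] op 0.5
```

View pics/w11.png

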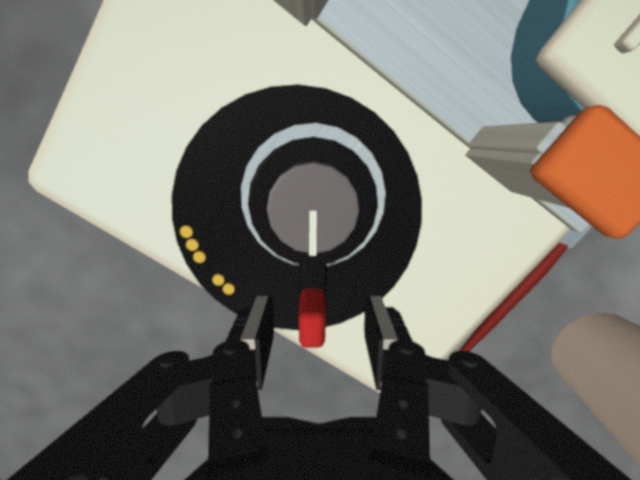

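```bash
python3 -m crank '[[-0.7,0,0,-0.2,0.4,-0.3,0],[0,0,0,-0.1,0.1,-0.1,0],[0,0,0,0,0,0,0],[0,0,0,0,0,0,-1],[0,0,0,0,0,0,-1],[0,0,0,0,0,0,-1],[0,0,0,0,0,0,-1],[0,0,0,0,0,0,-1],[0,0,0,0,0,0,-1],[0,0,0,0,0,0,-1]]' 40
python3 - <<'E'
from h import *
s=st();w=cams.grab_frame("wrist")
cv2.imwrite("pics/w12.png",w)
E
```

```text
clock: 16.78
eef_pos: [469.2, -43.3, 92.8]
tcp_rot: [-1.572, -0.013, -0.707]
contact_force: [0.1, -0.6, 0.7]
opening: 0.13
t 16.7833 W [469.2 -43.3  92.8] TCP shaker [-102.4  -30.1   92.8] tip z 81.8 rpy deg [-90.1  -0.7 -40.5] F sh [-0.  -0.6  0.7] op 0.13
```

View pics/w12.png

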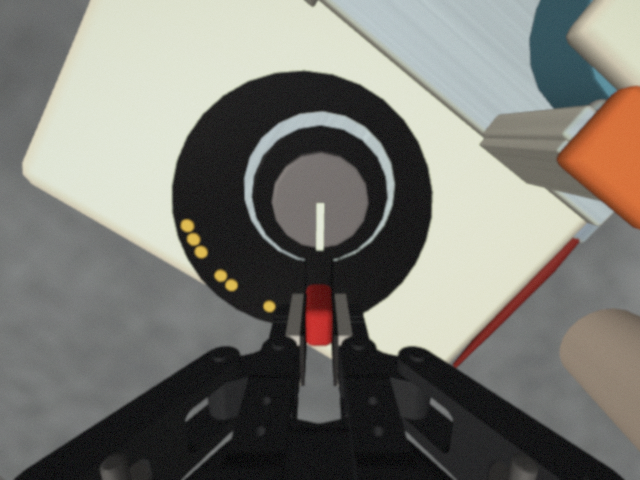

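```bash
python3 -m crank '[[0,5,0,-0.46,0,0.02,-1],[0,5,0,-0.46,0,0.02,-1],[0,5,0,-0.46,0,0.02,-1],[0,5,0,-0.46,0,0.02,-1],[0,5,0,-0.46,0,0.02,-1],[0,5,0,-0.46,0,0.02,-1],[0,5,0,-0.46,0,0.02,-1],[0,0,0,0,0,0,-1],[0,0,0,0,0,0,-1],[0,0,0,0,0,0,-1]]'
python3 - <<'E'
from h import *
s=st();w=cams.grab_frame("wrist")
cv2.imwrite("pics/w13.png",w)
E
```

```text
clock: 17.67
eef_pos: [452.2, -15.5, 92.7]
tcp_rot: [-1.564, -0.013, -1.334]
contact_force: [1.2, -0.8, -0.8]
opening: 0.126
t 17.6667 W [452.2 -15.5  92.7] TCP shaker [-112.1    1.1   92.7] tip z 81.7 rpy deg [-89.6  -0.7 -76.4] F sh [ 1.  -1.1 -0.8] op 0.13
```

View pics/w13.png

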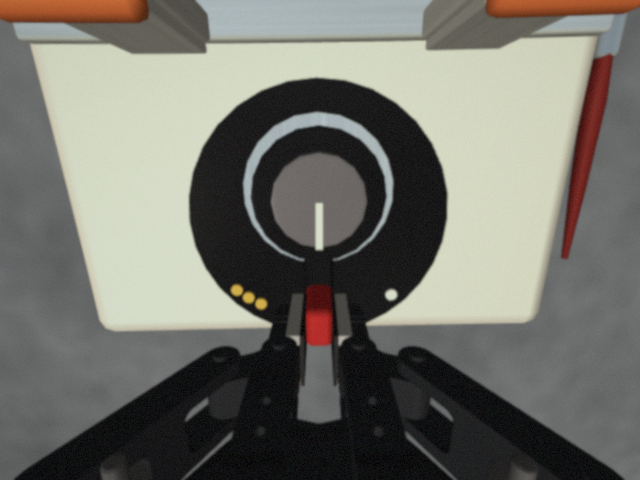

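```bash
python3 -m crank '[[0,5,0,-0.46,0,0.02,-1],[0,5,0,-0.46,0,0.02,-1],[0,5,0,-0.46,0,0.02,-1],[0,5,0,-0.46,0,0.02,-1],[0,5,0,-0.46,0,0.02,-1],[0,5,0,-0.46,0,0.02,-1],[0,4,0,-0.4,0,0.02,-1],[0,0,0,0,0,0,-1],[0,0,0,0,0,0,-1],[0,0,0,0,0,0,-1]]'
python3 - <<'E'
from h import *
s=st();w=cams.grab_frame("wrist")
p=S(s["eef_pos"]); print("dial est",0.6+np.arctan2(p[1]-0.5,-(p[0]+58.5)))
cv2.imwrite("pics/w14.png",w)
q=cams.grab_frame("scene");cv2.imwrite("pics/s14.png",q)
print([(c,k[4]) for c,k in blobs(q,(8,180,100),(18,255,255),40) if 200<c[0]<420 and 150<c[1]<340])
E
```

```text
clock: 18.55
eef_pos: [454.1, 15.9, 92.6]
tcp_rot: [-1.561, -0.007, -1.932]
contact_force: [-1.2, 0.2, 2.5]
opening: 0.132
t 18.55 W [454.1  15.9  92.6] TCP shaker [-102.7   31.1   92.6] tip z 81.6 rpy deg [ -89.4   -0.4 -110.7] F sh [-1.1  0.4  2.5] op 0.13
dial est 1.2045888253289228
[(array([303.2, 213. ]), np.int32(134)), (array([352. , 239.7]), np.int32(169))]
```

View pics/w14.png

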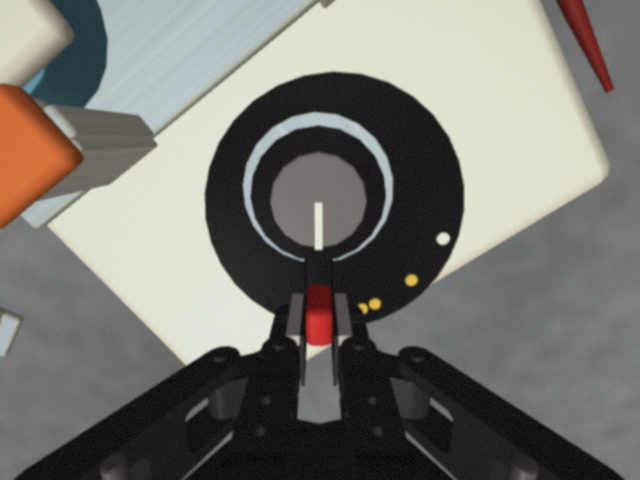

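View pics/s14.png

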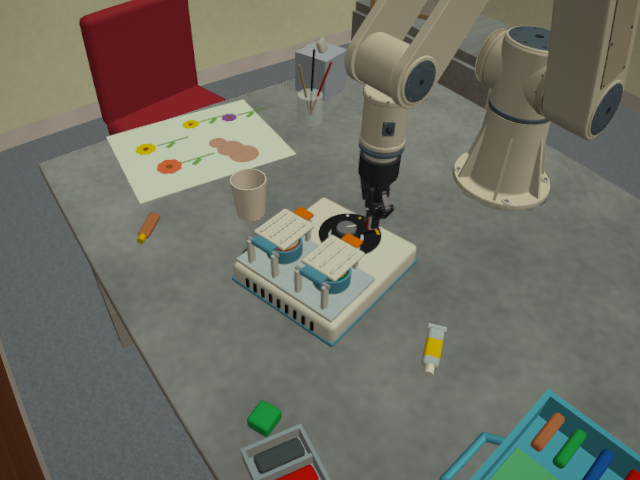

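```bash
python3 -m crank '[[0,1,0,-0.15,0,0,-1],[0,0,0,-0.2,0,0,-1],[0,0,0,-0.2,0,0,-1],[0,0,0,-0.2,0,0,-1],[0,0,0,-0.2,0,0,-1],[0,0,0,-0.2,0,0,-1],[0,0,0,-0.2,0,0,-1],[0,0,0,-0.2,0,0,-1],[0,0,0,-0.2,0,0,-1],[0,0,0,-0.2,0,0,-1]]'
python3 - <<'E'
from h import *
s=st();print(s["wrist_torque"]);w=cams.grab_frame("wrist")
p=S(s["eef_pos"]); print("dial est",0.6+np.arctan2(p[1]-0.5,-(p[0]+58.5)))
cv2.imwrite("pics/w15.png",w)
E
```

```text
clock: 19.48
eef_pos: [455.4, 19.3, 92.5]
tcp_rot: [-1.564, -0.032, -1.952]
contact_force: [-3.2, -15.8, 6.8]
opening: 0.128
t 19.4833 W [455.4  19.3  92.5] TCP shaker [-100.7   34.    92.5] tip z 81.5 rpy deg [ -89.6   -1.8 -111.8] F sh [ -6.9 -14.6   6.8] op 0.13
[-2.38567498  0.50511725 -0.5688722 ]
dial est 1.2717114959334932
```

View pics/w15.png

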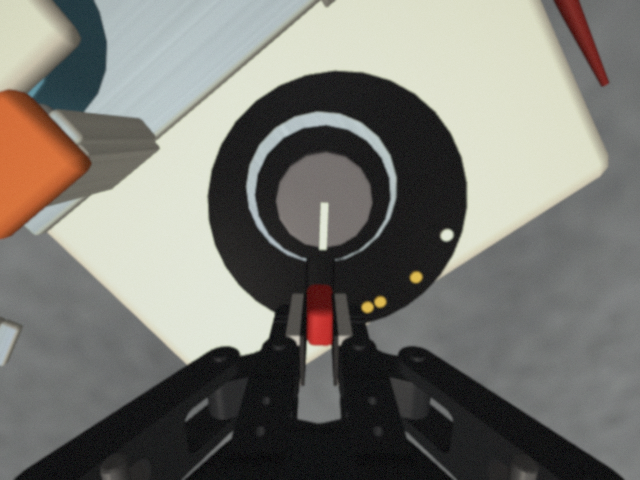

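```bash
python3 - <<'E'
from h import *
s0=cv2.imread("pics/scene0.png");s1=cams.grab_frame("scene")
for n,(x,y,w,h) in {"cup":(225,165,45,30),"tube":(420,318,30,60)}.items(): print(n,np.abs(s0[y:y+h,x:x+w].astype(int)-s1[y:y+h,x:x+w]).mean().round(2))
print([(c,k[4]) for c,k in blobs(s1,(8,180,100),(18,255,255),40) if 200<c[0]<420 and 150<c[1]<340])
s=st();p=S(s["eef_pos"]); print("dial est",0.6+np.arctan2(p[1]-0.5,-(p[0]+58.5)),np.abs(s["qvel"]).max())
order.sign_off()
E
```

```text
cup 2.25
tube 1.37
[(array([303.2, 213. ]), np.int32(135)), (array([352. , 239.7]), np.int32(169))]
t 19.5833 W [455.4  19.3  92.4] TCP shaker [-100.7   34.1   92.4] tip z 81.4 rpy deg [ -89.6   -1.8 -111.8] F sh [ -7.6 -14.3   5.7] op 0.13
dial est 1.2721053584015776 0.005755996014272106
the job is handed in; nothing more can be done
```

I latched both pot covers first, then pinched the red tab, turned the dial clockwise to three dots and handed the job in at about 19.6 s while still pressing it there. No verdict was reported.

- **Covers:** both read shut in the last picture, with their tabs at (303,213) and (352,240) px against about (302,212) and (350,239) predicted for shut. The gripper was well away from them. The first press on the right cover slid off the tab and left it half open. I backed off and pressed it again from behind. The final presses reached 43 N on the right cover and 31 N on the left.
- **Dial:** I estimate 1.27 rad from the gripper's position, close to the 1.28 end stop. The fingers pinch it at 40 N, with about 16 N sideways force measured at the wrist, and the arm was still.
- **Cup, tube and brush:** the cup and tube patches in the scene camera looked unchanged from the start, though the cup's difference (2.25) was a little above the tube's (1.37). I had no final numeric check on the brush. The arm never worked near it.

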